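# Close the biscuit press

### The arm

A 6-joint arm with a two-finger parallel gripper is mounted at the origin on the work surface. World frame = base frame: x ahead of the robot, y to its left, z up, the work surface at z = 0. Lengths are in m, angles in rad, forces in N, time in s.
With the tool pointing down it reaches from about 0.375 to 0.925 m from the base axis. Payload 5.7 kg.
Tool frame: the origin (TCP) lies midway between the tips of the shut fingers; the grasp point (between the pads) lies 19 mm behind it; z points along the fingers, y is the line along which they close (so a half turn about z gives the same grasp; the last joint's range is limited). The gripper opens to 88 mm and grips with 3 to 60 N. Pads are 20 mm wide; open, the fingers measure 115 mm over their backs; the gripper's body (75 mm by 178 mm) begins 61 mm behind the grasp point.
Start: joints at [1.125, 0.359, 1.51, -0, 1.272, -0.115], TCP at [0.195, 0.567, 0.223] pointing down, gripper open.
Joint ranges: [-2.97, 2.97], [-1.01, 2.36], [0.21, 2.38], [-0.96, 4.11], [0.2, 2.71], [-2.98, 2.98]. Speed limits (rad/s): [2.39, 2.39, 3.14, 3.14, 3.14, 3.14].

### API

Orientations are given as a 3x3 rotation matrix whose columns are the frame's x, y, z axes.
In Python, from workcell import ctrl gives the robot as it stands. The module is installed in compiled form; this text tells all that it offers. Calls block until the motion is done:
- ctrl.goto(position, orientation): joint-space move of the TCP to a pose.
- ctrl.move_linear(position, frame=None, max_speed=0.15, stop_force=None): straight line of the TCP; frame=None keeps the orientation; max_speed is the mean speed in m/s. With stop_force (N) it stops when the force on the tool has changed by that much, and returns True; else False.
- ctrl.goto_joints(angles): joint-space move.
- ctrl.grip(opening, grip_force=None): finger opening in m; grip_force is the grip in N (None keeps the last); returns when the fingers have stopped.
- ctrl.wait(seconds).
- ctrl.ik(position, orientation): joint angles nearest the present ones, or None.
- ctrl.sense(): the state.
- ctrl.get_image(name): name is "side" or "top"; returns a dict with "image" (384x512x3 uint8, blue, green, red), "fovy" (degrees; the focal length in pixels is half the picture's height over the tangent of half this angle, whatever the lens; pixels are square), "cx", "cy" (the principal point, pixels), "dist" ([k1, k2, p1, p2, k3] as OpenCV has them; the pictures are not rectified), "view" (4x4, takes a point from world to camera coordinates). Camera axes: x right, y up, looking along -z (the intrinsics and any distortion apply to the point x, -y, -z); pixel columns grow to the right and rows downward; lengths in m; the calibration is good to about 2 mm. A picture is of the moment at which its call begins. There is no depth.
A pose or a line that the arm cannot do raises ctrl.PlanningError and nothing moves.
- ctrl.sign_off(): hands the job in; it is judged then, once.
The state is a dict: "t": time; "joint_positions": joint angles; "joint_velocities": joint speeds; "tau": joint torques, N m; "position": TCP position; "tool_rot": TCP orientation; "contact_force": force on the tool from outside, world axes, zero at the start; "wrist_torque": the same for the moment, N m; "gripper_width": finger opening in m; "grasp_force": force on a finger pad.
Only numpy, scipy, OpenCV 4.12 (cv2) and the standard library are available. Lean on these libraries where they do the work, as an engineer would, in place of code of your own. Each camera call takes 0.05 s, during which the arm holds its last target. There are 200 camera calls.

### The job

Put the biscuit press together for storage: lower the loose drilled platen squarely over the upright guide rod, then with it push the stiff rubber ring gently all the way down the rod, until ring and platen sit fully home, and let go. Do not force or jam it on the rod, and leave the other baking things where they are.

Things in the scene. Friction and masses are not known exactly. Their poses are not given: they have to be found in the camera images.
- stand: Base of the press, fixed: a round marble slab 140 mm across and 18 mm high, on a 148 mm wide, 4 mm high rubber foot; origin at the centre of its underside, z up. It carries an upright steel guide rod on a flange, and the rubber ring on the rod.
- stand_top (a point): Centre of the marble's top, 18 mm above the counter. A steel flange 68 mm wide, 3 mm high lies here, with the upright guide rod: 14 mm in diameter, top 150 mm above the counter, last 8 mm tapering to a 4 mm tip. The flange is an eccentric: the rod (and ring) stands 10 mm off this point, in a direction that differs each time and is not measured: find it by feel or by eye. It does not move.
- ring (a joint): Dark rubber ring round the rod, 60 mm across, 12 mm high. It grips the rod: slides only under about 10 N of push, stays where left. Value = height of its underside above the flange top in m: 0 is fully down (ring top then 33 mm above the counter), 0.08 the most. It starts 40 to 70 mm up.
- platen: Loose part, 0.3 to 0.55 kg, standing on the counter: aluminium disc 100 mm wide, 14 mm thick, with a round wooden grip on its centre, 40 mm wide, 90 mm tall (top 104 mm above the underside). A 17 mm bore runs through both on the axis. Origin: centre of the underside, z to the grip's top. When home its underside is on the ring, 33 mm above the counter; the rod stands 13 mm out of the grip.
- pin: Bystander: wooden rolling pin lying on baking paper (it does not roll by itself), 54 mm in diameter, 420 mm long with handles along its y axis; origin at the middle, on the counter.
- cutter: Bystander: steel ring cutter, 64 mm across, 35 mm high; origin at the centre of its underside.
- jar: Bystander: glass jar, 72 mm across, 110 mm high; origin at the centre of its underside.
- bowl: Bystander: white bowl, 120 mm across, 55 mm high; origin at the centre of its underside.
There are look-alikes about, which are no part of the job. Leave any orange look-alike of the platen alone.

How it is judged:
On the way, in this order (a step that is already met when the one before it is completed fails the run):
1. the platen is threaded at least 10 mm down over the rod while the ring is still up (horizontal distance between platen and stand below 0.0145 m and height (world z) of platen below 0.14 m and angle between platen's own z axis and vertical below 0.1 rad and value of joint ring above 0.03 m), for 0.1 s.
2. pushed by the platen, the ring is down on the flange (value of joint ring below 0.0015 m and height (world z) of platen below 0.037 m and horizontal distance between platen and stand below 0.0145 m), for 0.2 s.
At the end, for the whole second after the job is handed in: The ring is within 1.5 mm of the flange, the platen is on the rod (within 14.5 mm of the base's centre, as the rod's 10 mm offset and the bore allow), its underside 30 to 36 mm above the counter, upright within 0.04 rad, at rest and let go (value of joint ring below 0.0015 m and height (world z) of platen between 0.03 and 0.036 m and horizontal distance between platen and stand below 0.0145 m and angle between platen's own z axis and vertical below 0.04 rad and linear speed of platen below 0.02 m/s); the robot touches nothing.
It fails at once if the platen bears on the press (rod, ring or base) with more than 50 N (contact force between platen and stand above 50 N).
It fails at once if the robot itself pushes on the press (contact force between any of the arm, the fingers and stand above 10 N).
It fails at once if the platen is tipped over (angle between platen's own z axis and vertical above 0.5 rad).
It fails at once if a bystander is moved by more than 20 mm (distance of any of pin, cutter, jar, bowl from where it was at the start of the episode above 0.02 m).
It also fails if it takes over 72 s, if anything falls off the work surface, if the arm or the gripper's body presses on something with over 40 N, if the wrist force passes 120 N, or if a joint passes its speed limit or range.

## Working session

There is one attempt and no reset: what is moved stays moved. The work goes in short steps, each a Python script; the robot and the scene stay as the last script left them, time stands still between calls to the robot, and variables do not carry over. Pictures are saved under pics/ and viewed, at most 10 in all, crops included, and the job is handed in when it is done.

```bash
mkdir -p pics
cat > h.py <<'E'
import numpy as np, cv2
from workcell import ctrl
def cam(n):
    d=ctrl.get_image(n); h,w=d["image"].shape[:2]
    f=h/2/np.tan(np.radians(d["fovy"])/2)
    d["K"]=np.array([[f,0,d["cx"]],[0,f,d["cy"]],[0,0,1.]]); d["D"]=np.array(d["dist"],float); d["V"]=np.array(d["view"]); return d
def ray(d,uv):
    p=cv2.undistortPoints(np.array(uv,float).reshape(-1,1,2),d["K"],d["D"]).reshape(-1,2)
    R=d["V"][:3,:3]; c=-R.T@d["V"][:3,3]
    return c,(np.c_[p[:,0],-p[:,1],-np.ones(len(p))]@R)
def plane(d,uv,z):
    c,r=ray(d,uv); return c+r*((z-c[2])/r[:,2])[:,None]
def proj(d,P):
    P=np.atleast_2d(P); q=P@d["V"][:3,:3].T+d["V"][:3,3]; q=q*[1,-1,-1]
    return cv2.projectPoints(q,np.zeros(3),np.zeros(3),d["K"],d["D"])[0].reshape(-1,2)
E
python3 - <<'E'
from h import *
for n in("top","side"):
    d=cam(n); cv2.imwrite(f"pics/{n}0.png",d["image"]); c,_=ray(d,[[256,192]]); print(n,c,d["fovy"],d["D"],d["cx"],d["cy"])
print(ctrl.sense()["t"],ctrl.sense()["tool_rot"])
E
```

```text
top [ 0.30133608 -0.00286303  1.15401516] 48.712989926738985 [-0.11527443  0.          0.          0.          0.        ] 253.15707971149033 197.03750970355253
side [ 0.13554476 -0.67053802  1.04578159] 48.669940119084536 [-0.14579155  0.          0.          0.          0.        ] 254.17754103079372 191.7684759288613
0.1 [[-9.45772533e-01  3.24828862e-01 -7.26016288e-04]
 [ 3.24829607e-01  9.45771405e-01 -1.47503257e-03]
 [ 2.07512292e-04 -1.63087688e-03 -9.99998649e-01]]
```

View pics/top0.png

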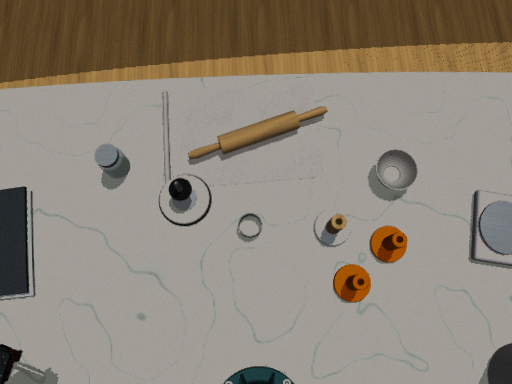

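View pics/side0.png

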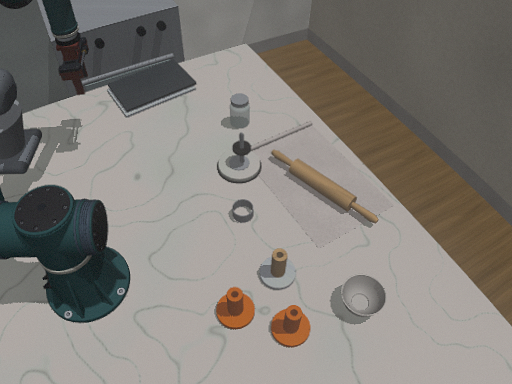

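Top view: the platen candidate (aluminium disc, wooden grip) is at top (333,228) / side (278,272). The look-alikes are two orange ones at top (389,243) and (352,283), and a grey disc on an appliance at (495,228). The stand is at top (185,199) and its ring at (180,189). I choose (333,228) and check it in a crop.

Run:
```python
from h import *
t=cv2.imread("pics/top0.png"); s=cv2.imread("pics/side0.png")
c=lambda im,u,v,r=33:cv2.resize(im[v-r:v+r,u-r:u+r],(290,290),interpolation=cv2.INTER_CUBIC)
cv2.imwrite("pics/crop.png",np.vstack([np.hstack([c(t,333,228),c(t,185,193)]),np.hstack([c(s,278,268),c(s,240,153)])]))
```

```text
(no output)
```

View pics/crop.png

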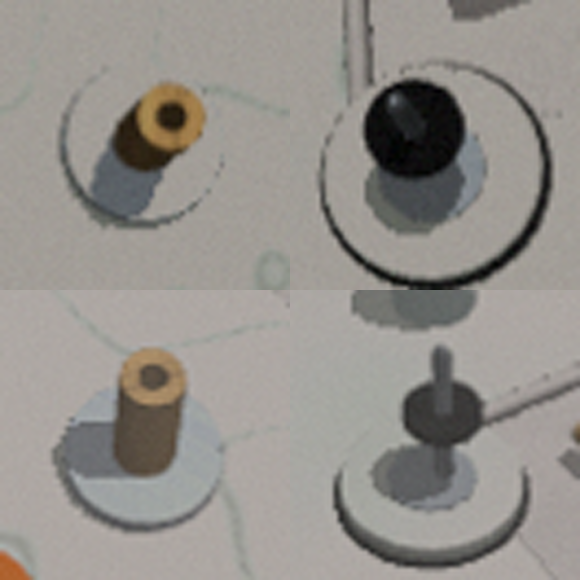

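The crop confirms it: bare aluminium disc, wooden grip with a bore, at top (338.9,221.4) / side (279.8,254.6). The rod tip is at top (176.4,182.8) / side (241.4,133.2), with the dark ring below it.

```bash
cat >> h.py <<'E'
def tri(d1,u1,d2,u2):
    c1,r1=ray(d1,[u1]);c2,r2=ray(d2,[u2]);A=np.c_[r1[0],-r2[0]];k=np.linalg.lstsq(A,c2-c1,rcond=None)[0]
    a=c1+k[0]*r1[0];b=c2+k[1]*r2[0];return (a+b)/2,np.linalg.norm(a-b)
def blob(m,u,v,r):
    w=np.zeros_like(m);w[v-r:v+r,u-r:u+r]=m[v-r:v+r,u-r:u+r]
    cs,_=cv2.findContours(w,cv2.RETR_EXTERNAL,cv2.CHAIN_APPROX_NONE);return max(cs,key=cv2.contourArea)
E
python3 - <<'E'
from h import *
t=cam("top");s=cam("side")
px=lambda u,v,x,y:[u-33+(x+.5)/4.394-.5,v-33+(y+.5)/4.394-.5]
bt=px(333,228,171,116);bs=px(278,268,153,86)
print("bore",tri(t,bt,s,bs),plane(t,[bt],.104),plane(s,[bs],.104))
rt=px(185,193,107,100);rs=px(240,153,151,58)
print("tip",tri(t,rt,s,rs),plane(t,[rt],.15),plane(s,[rs],.15))
o=[]
for d,(u,v) in((t,(180,189)),(s,(242,148))):
    g=d["image"].max(2)
    m=((g<80)*255).astype(np.uint8)
    c=blob(m,u,v,13); e=cv2.fitEllipse(cv2.convexHull(c)); print("ring",e,cv2.contourArea(c)); o.append(e[0])
P,e=tri(t,o[0],s,o[1]);print(P,e)
# wood top face in the top view
for d,(u,v),n in((t,(339,221),"t"),(s,(279,254),"s")):
    h=cv2.cvtColor(d["image"],cv2.COLOR_BGR2HSV)
    m=((h[...,1]>70)&(h[...,2]>130))*255
    c=blob(m.astype(np.uint8),u,v,13 if n=="t" else 12);e=cv2.fitEllipse(c);print("wood",e,plane(d,[e[0]],.104))
# marble+foot outline projections for check: foot dark in top
g=t["image"].max(2);m=((g<60)*255).astype(np.uint8);c=blob(m,185,199,30);p=plane(t,c.reshape(-1,2),.004)
xy,r=cv2.minEnclosingCircle(p[:,:2].astype(np.float32));print("foot",xy,r)
for n,P in(("pin",[258,132]),("jar",[108,156]),("cut",[250,226]),("bowl",[397,172])):print(n,plane(t,[P],.03))
E
```

```text
bore (array([ 0.47531052, -0.21913546,  0.10291743]), np.float64(0.0013077111140557141)) [[ 0.47449483 -0.21870849  0.104     ]] [[ 0.47558378 -0.21976395  0.104     ]]
tip (array([0.57762817, 0.18292117, 0.14907937]), np.float64(0.0007548061080243702)) [[0.57775155 0.18266511 0.15      ]] [[0.57678066 0.18207012 0.15      ]]
ring ((180.46902465820312, 191.24456787109375), (22.908275604248047, 27.7210636138916), 165.6531524658203) 412.5
ring ((241.2678985595703, 147.83734130859375), (17.048282623291016, 25.24411964416504), 170.48353576660156) 180.0
[0.57407005 0.18198679 0.08504537] 0.00575243103205985
wood ((338.5954895019531, 220.80198669433594), (13.465685844421387, 14.476396560668945), 118.21794128417969) [[ 0.4750271  -0.21891586  0.104     ]]
wood ((279.4332580566406, 254.39515686035156), (11.994007110595703, 13.585914611816406), 94.37467193603516) [[ 0.47526226 -0.22029565  0.104     ]]
foot (0.5972131490707397, 0.19811585545539856) 0.03319025784730911
pin [[ 0.74966353 -0.02670463  0.03      ]]
jar [[0.69582855 0.40019562 0.03      ]]
cut [[0.48219097 0.00501087 0.03      ]]
bowl [[ 0.61839837 -0.41027791  0.03      ]]
```

```bash
cat >> h.py <<'E'
def down(p):
    y=np.array([p[0],p[1],0.])/np.hypot(p[0],p[1]); z=np.array([0,0,-1.]); return np.c_[np.cross(y,z),y,z]
def st():
    s=ctrl.sense(); return dict(t=round(s["t"],2),p=np.round(s["position"],4),f=np.round(s["contact_force"],2),m=np.round(s["wrist_torque"],2),w=round(s["gripper_width"],4),g=round(s["grasp_force"],1))
E
python3 - <<'E'
from h import *
P=np.array([.4752,-.2190]);R=down(P)
ctrl.goto([*P,.25],R); print(ctrl.ik([*P,.061],R))
ctrl.move_linear([*P,.061],stop_force=8); print(st())
ctrl.grip(.03,grip_force=25); print(st())
ctrl.move_linear([*P,.25]); print(st())
ctrl.grip(.03,grip_force=45)
Q=np.array([.5773,.1825]); RQ=down(Q)
ctrl.goto([*Q,.27],RQ); print(st(),ctrl.sense()["tool_rot"])
for n in("top","side"):
    d=cam(n); cv2.imwrite(f"pics/{n}1.png",d["image"]); print(n,proj(d,[[*Q,.15],[*Q,.209],[*Q,.313]]))
E
python3 -c "
import cv2,numpy as np
a=cv2.imread('pics/top1.png')[130:240,120:250];b=cv2.imread('pics/side1.png')[70:180,175:305]
cv2.imwrite('pics/c1.png',cv2.resize(np.hstack([a,b]),(780,330),interpolation=cv2.INTER_CUBIC))"
```

```text
[-5.63911210e-01  4.57435878e-01  1.84200965e+00 -4.44089210e-16
  8.42147128e-01 -1.32064063e-01]
{'t': 4.54, 'p': array([ 0.4758, -0.2193,  0.0617]), 'f': array([ 0.23, -0.05, -0.74]), 'm': array([-0.04,  0.12,  0.03]), 'w': 0.0879, 'g': 0.0}
{'t': 5.34, 'p': array([ 0.4745, -0.2186,  0.0609]), 'f': array([-3.18,  0.99,  2.26]), 'm': array([ 0.01,  0.41, -0.01]), 'w': 0.0406, 'g': 25.0}
{'t': 6.75, 'p': array([ 0.4746, -0.2186,  0.249 ]), 'f': array([-0.16,  0.99, -4.51]), 'm': array([-0.01,  0.11,  0.  ]), 'w': 0.0399, 'g': 25.0}
{'t': 8.5, 'p': array([0.5774, 0.1813, 0.2699]), 'f': array([ 0.23, -0.05, -5.95]), 'm': array([-0.04,  0.01,  0.02]), 'w': 0.0396, 'g': 45.0} [[-3.00094954e-01  9.53909317e-01 -1.81567558e-04]
 [ 9.53909038e-01  3.00094706e-01 -8.45386823e-04]
 [-7.51934904e-04 -4.26895254e-04 -9.99999626e-01]]
top [[176.03046511 182.54671133]
 [171.43683481 175.99229887]
 [161.92344759 162.39214552]]
side [[241.06319501 132.67450281]
 [240.91243371 118.09183117]
 [240.63347166  89.8548605 ]]
```

View pics/c1.png

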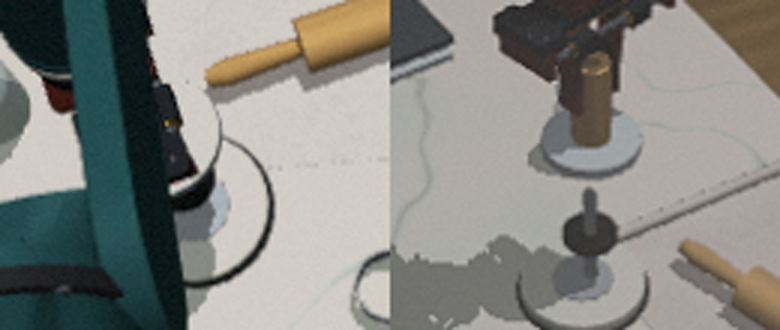

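The platen hangs square over the rod in the side view (disc ≈(242,116), rod tip ≈(241.6,133)). Now lowering it gently with force sensing.

Run:
```python
from h import *
Q=np.array([.5773,.1825]); print(st())
ctrl.move_linear([*Q,.222],max_speed=.08); ctrl.wait(.2); print(st())
for z in (.207,.200,.193,.186):
    h=ctrl.move_linear([*Q,z],max_speed=.03,stop_force=5); print(h,st())
    if h: break
```

```text
{'t': 8.6, 'p': array([0.5775, 0.1811, 0.27  ]), 'f': array([-0.38,  0.02, -5.34]), 'm': array([-0.08,  0.03,  0.04]), 'w': 0.0398, 'g': 45.0}
{'t': 9.55, 'p': array([0.5778, 0.1826, 0.2227]), 'f': array([ 0.58, -0.34, -4.58]), 'm': array([-0.04,  0.02,  0.05]), 'w': 0.0398, 'g': 45.0}
False {'t': 10.2, 'p': array([0.5773, 0.1825, 0.2069]), 'f': array([-0.13, -0.24, -5.03]), 'm': array([-0.02,  0.04,  0.02]), 'w': 0.0398, 'g': 45.0}
False {'t': 10.58, 'p': array([0.5775, 0.1832, 0.1997]), 'f': array([ 1.28,  3.55, -7.16]), 'm': array([ 0.86, -0.26,  0.01]), 'w': 0.04, 'g': 45.0}
True {'t': 10.79, 'p': array([0.577 , 0.1836, 0.1964]), 'f': array([ 2.04,  2.14, -4.01]), 'm': array([ 0.34, -0.38, -0.04]), 'w': 0.0398, 'g': 45.0}
```

```bash
cat >> h.py <<'E'
def force(n=5):
    a=[]
    for _ in range(n): ctrl.wait(.02); a.append(ctrl.sense()["contact_force"])
    return np.mean(a,0)
def relax(Q,z,gain=2.5e-4,lim=1.5,n=4):
    for _ in range(n):
        f=force()
        if np.hypot(f[0],f[1])<lim: break
        d=gain*f[:2]; d*=min(1,.001/np.hypot(*d)); Q=Q+d; ctrl.move_linear([*Q,z],max_speed=.02)
    return Q,f
E
python3 - <<'E'
from h import *
Q=np.array([.5773,.1825]); z=.196
for i in range(4):
    Q,f=relax(Q,z); print(np.round(Q,4),np.round(f,2),st()["p"],st()["m"])
    if i==3: break
    z-=.006; h=ctrl.move_linear([*Q,z],max_speed=.03,stop_force=10)
    if h: print("hit",st()); z=ctrl.sense()["position"][2]
print(st())
cv2.imwrite("pics/s2.png",cv2.resize(cam("side")["image"][70:180,175:305],(780,660))[:600])
E
```

```text
[0.5776 0.1844] [-0.3   0.47 -4.87] [0.5775 0.184  0.1958] [0.   0.04 0.01]
[0.5776 0.1844] [ 0.37  0.1  -5.14] [0.5776 0.1843 0.1899] [-0.04  0.01  0.02]
[0.5776 0.1844] [-0.05  0.01 -5.  ] [0.5776 0.1844 0.1839] [-0.07  0.03 -0.02]
[0.5776 0.1844] [-0.12  0.03 -4.74] [0.5776 0.1843 0.1779] [-0.09  0.07 -0.02]
{'t': 13.18, 'p': array([0.5776, 0.1843, 0.1779]), 'f': array([ 0.32, -0.04, -5.11]), 'm': array([-0.09,  0.07, -0.02]), 'w': 0.0401, 'g': 45.0}
```

View pics/s2.png

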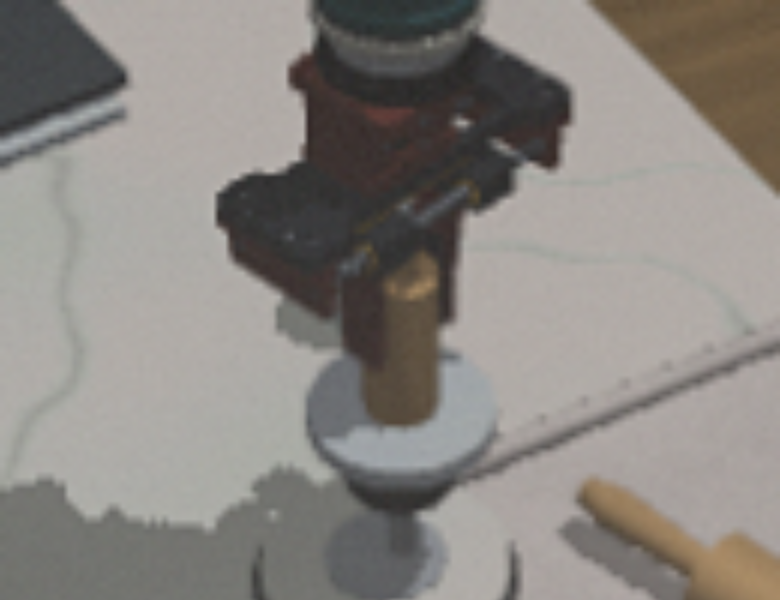

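The platen is threaded over the rod, just above the ring, with no side force. Pushing the ring down now.

Run:
```python
from h import *
Q=np.array([.5776,.1844]); z=.178
while z>.097:
    z-=.010 if z>.11 else .006
    h=ctrl.move_linear([*Q,z],max_speed=.03,stop_force=22)
    s=st(); print(h,round(z,3),s["p"],s["f"],s["m"],s["t"])
    if h: break
    Q,f=relax(Q,z,lim=2.5,n=2)
```

```text
False 0.168 [0.5774 0.1844 0.1677] [ 0.12 -0.13 -4.59] [-0.08  0.04  0.03] 13.71
False 0.158 [0.5774 0.1844 0.1577] [-0.03 -0.4  -4.73] [-0.09  0.01 -0.03] 14.28
False 0.148 [0.578  0.1845 0.148 ] [ 0.36 -0.49 -3.54] [-0.05 -0.19  0.03] 14.84
False 0.138 [0.5779 0.1845 0.1382] [-0.66  1.03  1.56] [-0.06 -0.01  0.01] 15.41
False 0.128 [0.5779 0.1845 0.1279] [ 1.18  1.5  -1.33] [ 0.07 -0.34  0.01] 15.97
False 0.118 [0.5778 0.1844 0.1179] [1.21 0.17 0.04] [ 0.06 -0.5  -0.01] 16.54
False 0.108 [0.5778 0.1844 0.1079] [ 2.98  1.2  -1.37] [ 0.16 -0.58  0.03] 17.11
False 0.102 [0.5779 0.1846 0.1017] [ 1.27 -0.47 -0.03] [-0.17 -0.16  0.05] 17.88
False 0.096 [0.5779 0.1846 0.0957] [ 0.1  -0.64 -0.65] [-0.19 -0.08 -0.03] 18.31
```

Now the last few millimetres, until firm contact.

Run:
```python
from h import *
Q=np.array([.5780,.1846])
h=ctrl.move_linear([*Q,.085],max_speed=.015,stop_force=20); print(h,st()); print(force()); 
z=ctrl.sense()["position"][2]
h2=ctrl.move_linear([*Q,z-.002],max_speed=.01,stop_force=12); ctrl.wait(.3); print(h2,st(),force())
cv2.imwrite("pics/s3.png",cv2.resize(cam("side")["image"][85:185,175:305],(780,600)))
```

```text
True {'t': 18.77, 'p': array([0.578 , 0.1845, 0.0938]), 'f': array([-0.96, -0.25,  5.28]), 'm': array([-0.17,  0.2 , -0.02]), 'w': 0.0402, 'g': 45.0}
[-1.17530842 -0.48162836  5.95450421]
True {'t': 19.37, 'p': array([0.578 , 0.1845, 0.0938]), 'f': array([-1.04, -0.61,  5.55]), 'm': array([-0.13,  0.19,  0.  ]), 'w': 0.0401, 'g': 45.0} [-1.30478486 -0.57488566  5.63417052]
```

View pics/s3.png

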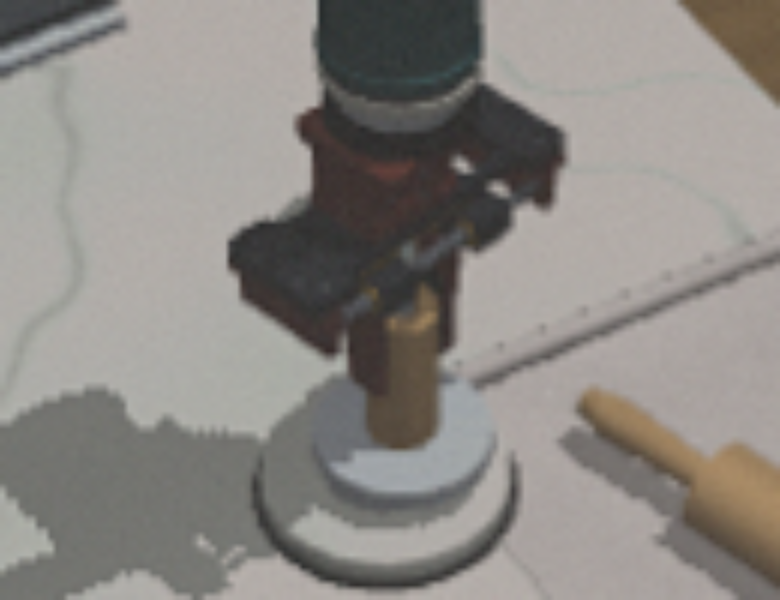

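The platen sits on the ring, low on the stand. Its underside works out at about 33 mm, with firm contact and the rod tip showing above the grip. Releasing.

Run:
```python
from h import *
Q=np.array([.5780,.1846])
ctrl.grip(.085); print(st())
ctrl.move_linear([*Q,.25],max_speed=.1); print(st())
ctrl.goto([.35,.45,.3],down([.35,.45])); ctrl.wait(.5); print(st())
d=cam("side"); t=cam("top")
print("exp grip top side",proj(d,[.578,.1846,.137]),"top",proj(t,[.578,.1846,.137]))
cv2.imwrite("pics/f.png",np.hstack([cv2.resize(d["image"][95:185,185:285],(400,360)),cv2.resize(t["image"][150:240,130:230],(400,360))]))
```

```text
{'t': 20.34, 'p': array([0.5775, 0.1843, 0.0931]), 'f': array([0.32, 0.18, 0.4 ]), 'm': array([-0.01,  0.03, -0.02]), 'w': 0.0849, 'g': 0.0}
{'t': 22.06, 'p': array([0.5776, 0.1845, 0.2493]), 'f': array([ 0.39,  1.2 , -0.61]), 'm': array([-0.03,  0.09, -0.04]), 'w': 0.085, 'g': 0.0}
{'t': 23.88, 'p': array([0.3502, 0.4499, 0.3   ]), 'f': array([0.1 , 1.03, 0.38]), 'm': array([ 0.01, -0.02,  0.01]), 'w': 0.085, 'g': 0.0}
exp grip top side [[240.97943971 135.27334868]] top [[176.14210326 183.65562883]]
```

View pics/f.png

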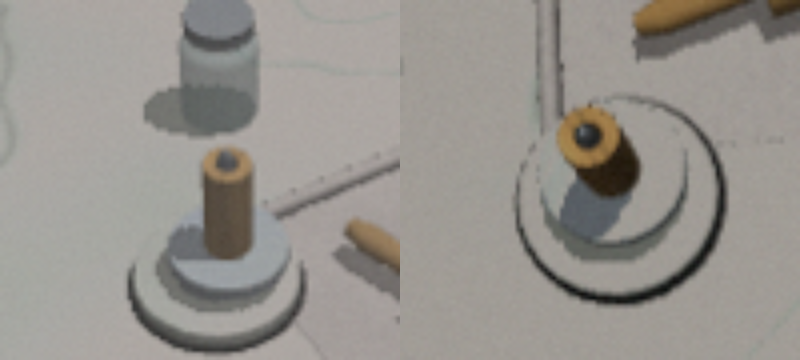

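The platen stands upright on the rod. Its grip top is at side (241.7,135), against an expected (241.0,135.3) when home, and the rod tip protrudes. Handing in.

```bash
python3 -c "
from h import *
print(ctrl.sign_off(),st()['t'])"
```

```text
the job is handed in; nothing more can be done
the job is handed in; nothing more can be done
```

The biscuit press is together and handed in after about 24 s: by the force readings and final pictures the ring and platen sit fully home and are let go, with nothing else touched; the judge's verdict was not shown.

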